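# Couple the circuit-board holder onto its bench ball

## Robot

A 6-joint arm with a two-finger parallel gripper is mounted at the origin on the work surface. World frame = base frame: x ahead of the robot, y to its left, z up, the work surface at z = 0. Lengths are in mm, angles in rad, forces in N, time in s.
With the tool pointing down it reaches from about 275 to 825 mm from the base axis. Payload 4.9 kg.
Tool frame: the origin (TCP) lies at the very end of the fingers, on their centre line; the grasp point (between the pads) lies 19 mm behind it (env.grip_depth is the distance from the TCP to the grasp point, in mm); z points along the fingers, y is the line along which they close (so a half turn about z gives the same grasp; the last joint's range is limited). The gripper opens to 85 mm and grips with 20 to 120 N. Pads are 22 mm wide; open, the fingers measure 114 mm over their backs; the gripper's body (76 mm by 85 mm) begins 54 mm behind the grasp point. The pads swing forward as they close: fully open they stand 13 mm farther back than shut.
Start: joints at [-1.294, 0.326, -0.193, 1.052, 0, 1.437], TCP at [219.652, -504.254, 231.281] pointing down, gripper open.
Joint ranges: [-2.65, 2.65], [-0.97, 1.79], [-1.3, 1.35], [-1.93, 2.1], [-1.47, 1.37], [-3.14, 3.14]. Speed limits (rad/s): [2.57, 2.57, 3.14, 3.14, 3.14, 3.14].

## Interface

Orientations are given as a unit quaternion [x, y, z, w].
In Python, from plant import env gives the robot as it stands.
- The arm moves only by the tool move_arm, never from a script. Its argument "increments" is a list of rows, each a list of 7 numbers: the shift along the tool's x, y, z in mm, then the turn, a rotation vector about the tool's x, y, z in rad, then the opening, from 0 (shut) to 1 (fully open). In form: [[tx, ty, tz, ax, ay, az, fingers], ...]. A call has 1 to 8 rows; each row is the pose to reach, as a shift and turn from the pose commanded when the call began, along the tool's axes at that moment; what a row does not reach only later rows make up. A row lasts 1/8 s, in which the tool goes at most 62.5 mm and 10.7 degrees, less where a joint would pass 70% of its speed; a pose out of reach is approached as far as the arm can. A call with a gripper value outside its range is refused whole. The fingers move at their own pace and stop on an object; the grip force is fixed at half the most. Time passes only in rows, so rows that repeat a pose let the fingers close. It gives the time, the measured TCP pose, the force, the opening and the grip force at its end, in the units of the state.
- env.sense(): the state, without advancing time (a new reading comes with each control period).
- env.snapshot(name): name is "side" or "top" or "wrist"; returns (picture, depth): 480x640x3 uint8, red, green, blue; 480x640 float32, mm along the optical axis (not along the pixel's ray), 0 where there is no reading.
- env.camera_model(name): a dict with "camera_matrix" (3x3 intrinsics, pixels), "R" (3x3) and "t" (3): a world point X has camera coordinates R X + t; the wrist camera has in their place "tool_from_camera" (4x4, takes a point from camera to tool coordinates, whose origin is the TCP and whose axes are the flange's). Camera axes: x right, y down, z forward; pixel columns grow to the right and rows downward; lengths in mm; the calibration is good to about 2 mm. The wrist camera is an equidistant fisheye: a pixel r from the principal point sees the ray r / f radians off the axis. A picture is of the moment at which its call begins: read the wrist's pose just before it. camera_model takes no time and is no camera call.
- env.close_job(): hands the job in; it is judged then, once.
The state is a dict: "t": time; "joints": joint angles; "joint_velocities": joint speeds; "tau": joint torques, N m; "tool_pos": TCP position; "ee_rot": TCP orientation; "ft_force": force on the tool from outside, world axes, zero at the start; "wrist_torque": the same for the moment, N m; "width": opening from 0.0 (shut) to 1.0 (fully open); "gripper_force": force on a finger pad.
Only numpy, scipy, OpenCV 4.12 (cv2) and the standard library are available. Lean on these libraries where they do the work, as an engineer would, in place of code of your own. Each camera call takes 0.05 s, during which the arm holds its last target. There are 200 camera calls.

## Task

Mount the circuit-board holder on the ball of the bench plate: raise its locking handle, carry the holder over, keeping it level, and lower it gently over the ball until it sits flush on the plate, lined up with the plate's length, then press the handle fully down to lock it and let go. The ball may be clamped anywhere along its short slot, so feel for it rather than ramming it, never force the handle, and leave the other things on the bench where they are.

Things in the scene. Friction and masses are not known exactly. Their poses are not given: they have to be found in the camera images.
- coupler: Loose circuit-board holder, about 0.8 kg: grey head with a ball socket beneath, narrower grip tail behind (-x), crossbar in front (+x). Origin: middle of the flat underside's socket mouth; z up. Head x -20 to 52 mm, 44 wide, 44 high. Tail x -62 to -20, 28 wide, 40 high. Starts upright on a plywood rest 15 mm thick, loosely between stops 8 mm high that leave the tail's sides free.
- socket (a point): Mouth of the ball socket, at the coupler's origin, same axes. 31 x 31 mm square, 36 mm deep, open below. With the handle above 1.3 rad a steel jaw inside is drawn clear. With the handle down the jaw reaches under the ball: a lowered handle keeps the ball out, and the handle cannot close until the holder is right down; forcing it presses the jaw hard on the ball.
- crossbar (a point): Middle of the holder's aluminium crossbar, coupler frame (58, 0, 33) mm; bar 110 mm long along y, 12 mm thick, an upright black jaw 20 mm high on each end (top 59 mm above the underside).
- tail_grip (a point): Middle of the grip tail: coupler frame (-42, 0, 24) mm. Grip here across y (28 mm), firmly (about 100 N): the holder is heavier at the head and pivots in a weak grip.
- lock_handle (a joint): Angle of the locking handle (rad): 0 = right down, lying back over the tail, locked; 1.8 = fully raised, past upright and leaning to the crossbar side. It turns about the coupler's y axis, takes about 1 N at the knob to move, and stays where it is left. The holder is only resting: dragging the knob off its arc tips it.
- handle_hinge (a point): Hinge axis of the handle, coupler frame (30, 0, 52) mm, axis along y.
- handle_knob (a point): Centre of the black roller knob (22 mm diameter, 22 mm long along y, flat ends, turns freely) on the end of the handle, 116 mm from the hinge; at angle a it is at (30 - 116 cos a, 0, 52 + 116 sin a) mm in the coupler frame. The handle is a flat steel bar 14 mm wide and 9 mm thick.
- ball_plate: Aluminium plate screwed to the bench, 190 mm (x -95 to 95) by 70 mm (y), 20 mm thick; origin at its underside, below the middle of the ball slot, which runs along x. The holder goes on with its x along the plate's x (either way round) and is home when its underside lies on the plate. Pressing the holder on the plate or ball with over 60 N (a touch much faster than 30 mm/s does it) damages them.
- plate_top (a point): Middle of the slot on the plate's top face; plate's axes. A steel ball, 28 mm diameter with a flat 20 mm wide on top, stands in the slot on a 12 mm neck, its centre 20 mm and flat top 30 mm above the top face. It is clamped firmly, at y = 0 but anywhere from x = -24 to 24 mm; this place is not measured and must be felt or seen.
- parts_bin: Bystander: clear open bin, 100 x 140 x 60 mm, origin under its centre.
- strips: Bystander: small bundle of aluminium strips, 200 x 29 x 12 mm, origin under its centre, long along its x.
- carton: Bystander: carton, 90 x 120 x 70 mm, origin under its centre.
- flux: Bystander: jar, 44 mm diameter, 100 mm high, origin under its centre.
Not all that is in view belongs to the job. Leave any orange or yellow look-alike of the ball_plate alone.

How it is judged:
By the outcome, as a careful person would: the job done as asked, in the order asked, and still so for the second after the job is handed in, with the robot touching nothing.
It also fails if it takes over 72 s, if anything falls off the work surface, if the arm or the gripper's body presses on something with over 40 N, if the wrist force passes 120 N, or if a joint passes its speed limit or range.

## Working session

There is one attempt and no reset: what is moved stays moved. The work goes in short steps, Python scripts to look and compute and a tool call to move; the robot and the scene stay as the last step left them, time stands still between calls to the robot, and variables do not carry over. Pictures are saved under pics/ and viewed, at most 10 in all, crops included, and the job is handed in when it is done.

Besides the shell and the picture viewer there is one more tool, called after "Request:" as name(argument=value, ...), one argument or row to a line, values as JSON. move_arm: Moves the arm, as the interface text tells. Its arguments: {"type":"object","properties":{"increments":{"type":"array"}},"required":["increments"]}

```bash
mkdir -p pics; ls
python3 - <<'E'
from plant import env
import cv2,numpy as np
s=env.sense();print({k:np.round(v,3).tolist() for k,v in s.items()})
for n in("side","top"):
    p,d=env.snapshot(n);cv2.imwrite(f"pics/{n}0.png",p[:,:,::-1]);np.save(f"pics/{n}0.npy",d)
    m=env.camera_model(n);print(n,{k:np.round(v,4).tolist() for k,v in m.items()} if 1 else 0)
m=env.camera_model("wrist");print({k:np.round(v,4).tolist() for k,v in m.items()})
E
```

```text
pics
{'t': 0.0, 'joints': [-1.294, 0.327, -0.194, 1.052, 0.0, 1.437], 'joint_velocities': [-0.001, 0.0, 0.003, 0.001, -0.0, -0.0], 'tau': [-0.001, -44.34, 26.244, 0.015, -0.0, 0.0], 'tool_pos': [219.504, -503.662, 230.495], 'ee_rot': [0.979, 0.204, -0.0, -0.001], 'ft_force': [1.119, 0.379, -0.886], 'wrist_torque': [-0.002, 0.079, -0.022], 'gripper_force': 0.0, 'width': 0.999}
side {'camera_matrix': [[448.3402, 0.0, 320.8645], [0.0, 448.3402, 237.9552], [0.0, 0.0, 1.0]], 'R': [[0.9187, -0.3951, -0.0032], [-0.3068, -0.7082, -0.6359], [0.249, 0.5851, -0.7718]], 't': [-548.7467, 232.6196, 796.6065]}
top {'camera_matrix': [[616.1025, 0.0, 317.3729], [0.0, 616.1025, 248.9864], [0.0, 0.0, 1.0]], 'R': [[0.0141, -0.9996, 0.0241], [-0.9967, -0.016, -0.0791], [0.0794, -0.0229, -0.9966]], 't': [-37.0494, 601.3407, 1337.3396]}
{'camera_matrix': [[371.6483, 0.0, 316.6451], [0.0, 371.6483, 242.7367], [0.0, 0.0, 1.0]], 'tool_from_camera': [[-0.0006, -0.9496, -0.3135, 81.8293], [1.0, -0.0007, 0.0001, 1.7362], [-0.0003, -0.3135, 0.9496, -142.16], [0.0, 0.0, 0.0, 1.0]]}
```

View pics/top0.png

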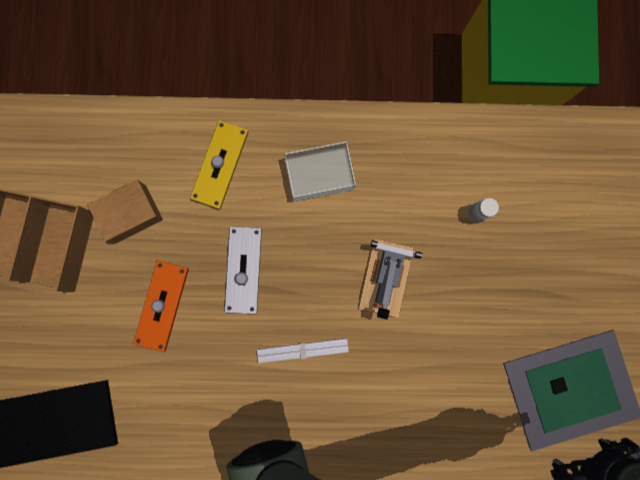

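View pics/side0.png

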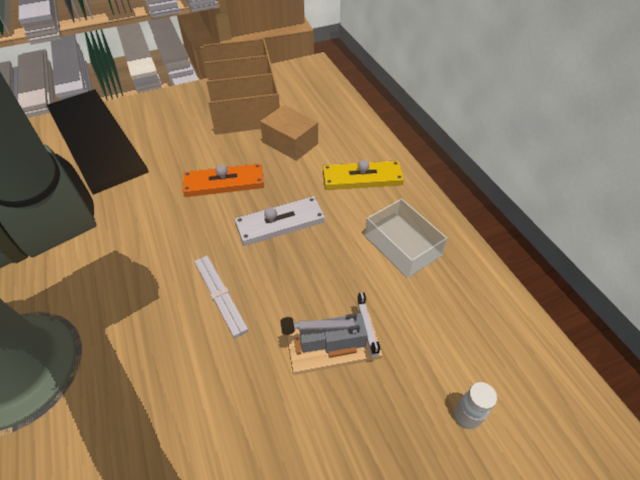

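The top view shows the aluminium plate at (243,270), its ball near (241,278). The yellow (220,165) and orange (160,306) plates are look-alikes, so the bare silver one is the match. The holder is at (390,280), with its crossbar at (396,249) and knob at (384,314). I'll confirm this in a crop and measure.

```bash
cat > h.py <<'E'
from plant import env
import cv2,numpy as np
from scipy.spatial.transform import Rotation as Ro
def world(n,uv,d):   # uv Nx2, depth N
    m=env.camera_model(n);K=m["camera_matrix"]
    uv=np.asarray(uv,float);c=np.c_[(uv-np.array([K[0][2],K[1][2]]))/K[0][0],np.ones(len(uv))]*np.asarray(d)[:,None]
    return (c-np.array(m["t"]))@np.array(m["R"])
def cloud(n,d,box=None):
    v,u=np.nonzero(d>0);return np.c_[u,v],world(n,np.c_[u,v],d[v,u])
def rect(P):
    (c,s,a)=cv2.minAreaRect(P.astype(np.float32));return np.round(c,1),np.round(s,1),round(a,2)
E
python3 - <<'E'
from h import *
im=cv2.imread("pics/top0.png");d=np.load("pics/top0.npy")
uv,W=cloud("top",d);col=im[uv[:,1],uv[:,0]].astype(int)
def sel(u0,u1,v0,v1,z0,z1):return (uv[:,0]>u0)&(uv[:,0]<u1)&(uv[:,1]>v0)&(uv[:,1]<v1)&(W[:,2]>z0)&(W[:,2]<z1)
t=sel(215,270,220,322,-20,8);print("table z",np.median(W[t,2]))
m=sel(215,270,220,322,12,28);print("plate",rect(W[m,:2]),np.median(W[m,2]))
m=sel(215,270,220,322,40,60);print("ball",W[m].mean(0),rect(W[m,:2]),m.sum(),W[m,2].max())
m=sel(350,430,230,330,9,22);print("rest",rect(W[m,:2]))
m=sel(350,430,230,330,30,140);print("holder",rect(W[m,:2]),W[m,2].max())
m=sel(365,430,235,262,40,140);print("bar",rect(W[m,:2]),W[m,2].max())
m=sel(372,394,306,325,40,140);print("knob",rect(W[m,:2]),np.median(W[m,2]),W[m,2].max())
a=cv2.resize(im[215:325,205:285],None,fx=5,fy=5,interpolation=2);b=cv2.resize(im[220:330,350:430],None,fx=5,fy=5,interpolation=2)
cv2.imwrite("pics/crop.png",np.hstack([a,b]))
E
```

```text
table z -0.001189226825892966
plate (array([555.2, 136.1]), array([ 70.5, 190.4]), 88.01) 19.867842457924176
ball [534.92396598 136.38238586  48.29616019] (array([535.4, 136.8]), array([26.2, 25.4]), 35.69) 128 54.93461603356198
rest (array([ 548.3, -187.9]), array([183.6, 132.7]), 0.22)
holder (array([ 531.8, -179.5]), array([110.2, 156.5]), 76.94) 112.72477062942914
bar (array([ 589.3, -192.8]), array([110.2,  38.5]), 76.94) 83.99582063363357
knob (array([ 466.8, -164.3]), array([22.3, 23.1]), 76.82) 105.11000856844876 112.72477062942914
```

View pics/crop.png

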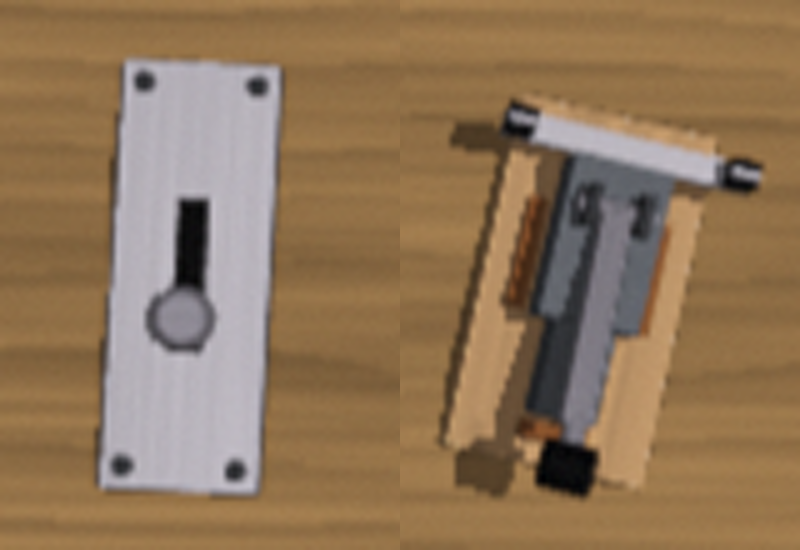

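The crop confirms it. Left is the bare aluminium plate with the black slot and the ball towards its near (−x) end. Right is the holder with its crossbar at the far end and the knob, handle nearly down, at the near end. Next I go above the knob with the camera side facing the robot.

```bash
cat >> h.py <<'E'
def go(p,yaw,w=None):  # increments to TCP p (world), tool down with tool x at yaw (rad)
    s=env.sense();R=Ro.from_quat(s["ee_rot"])
    T=Ro.from_matrix(np.array([[np.cos(yaw),np.sin(yaw),0],[np.sin(yaw),-np.cos(yaw),0],[0,0,-1]]))
    print("shift",np.round(R.inv().apply(np.array(p)-s["tool_pos"]),1),"rot",np.round((R.inv()*T).as_rotvec(),3))
YH=np.radians(-13.06);O=np.array([545.4,-182.5,15.])
def H(x,y,z): return O+Ro.from_euler("z",YH).apply([x,y,z])
E
python3 - <<'E'
from h import *
go(H(-80.7,0,52+34.7-19+70),YH+np.pi)
E
```

```text
shift [ 362.3 -212.4   78.3] rot [-0.000e+00 -2.000e-03 -2.503e+00]
```

Request:
move_arm(
  increments=[
    [120, -70, 0, 0, 0, -0.8, 1],
    [362, -212, 20, 0, 0, -1.5, 1],
    [362, -212, 20, 0, 0, -2.503, 1],
    [362, -212, 20, 0, 0, -2.503, 1],
    [362, -212, 20, 0, 0, -2.503, 1],
    [362, -212, 20, 0, 0, -2.503, 1],
    [362, -212, 20, 0, 0, -2.503, 1],
    [362, -212, 20, 0, 0, -2.503, 1],
  ],
)

```text
t: 1.1
tool_pos: [467.9, -162.4, 210.7]
ee_rot: [0.573, 0.82, 0.0, -0.001]
ft_force: [0.1, -0.9, -0.6]
width: 0.999
gripper_force: 0.0
```

Run:
```python
from h import *
print(env.sense()["tool_pos"],env.sense()["ee_rot"]);go(H(-80.7,0,52+34.7-19+70),YH+np.pi)
```

```text
[ 467.9270085  -162.36383459  210.69586214] [ 5.72504504e-01  8.19901355e-01  2.16815310e-04 -5.59658657e-04]
shift [-1.5 -1.7 58. ] rot [ 0.    -0.001 -0.991]
```

Request:
move_arm(
  increments=[
    [-1.5, -1.7, 0, 0, 0, -0.99, 1],
    [-1.5, -1.7, 0, 0, 0, -0.99, 1],
    [-1.5, -1.7, 0, 0, 0, -0.99, 1],
    [-1.5, -1.7, 0, 0, 0, -0.99, 1],
    [-1.5, -1.7, 0, 0, 0, -0.99, 1],
    [-1.5, -1.7, 0, 0, 0, -0.99, 1],
    [-1.5, -1.7, 20, 0, 0, -0.99, 1],
    [-1.5, -1.7, 20, 0, 0, -0.99, 1],
  ],
)

```text
t: 2.1
tool_pos: [464.5, -166.6, 189.9]
ee_rot: [0.12, 0.993, 0.001, -0.002]
ft_force: [-0.7, -0.6, -0.0]
width: 0.997
gripper_force: 0.0
```

Run:
```python
from h import *
s=env.sense();p,d=env.snapshot("wrist");cv2.imwrite("pics/w1.png",p[:,:,::-1]);np.save("pics/w1.npy",d)
print(np.round(s["tool_pos"],1),np.round(s["ee_rot"],3),s["joints"][5]);go(H(-80.7,0,52+34.7-19),YH+np.pi)
```

```text
[ 464.5 -166.6  189.9] [ 0.12   0.993  0.001 -0.002] -0.2533005202031179
shift [ -1.3   2.9 108. ] rot [ 0.001 -0.002 -0.013]
```

View pics/w1.png

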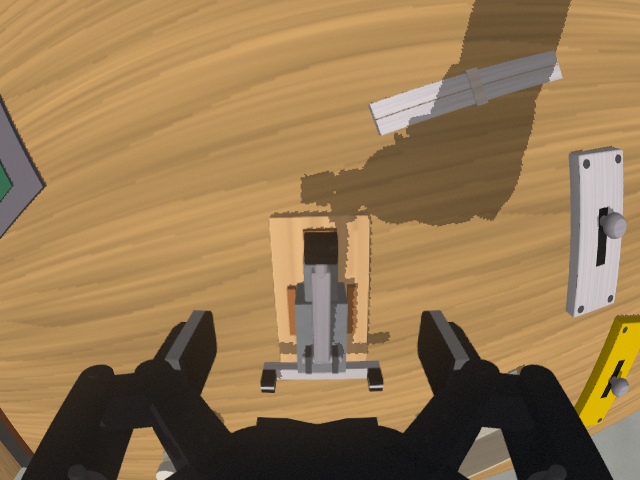

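The wrist view shows the knob at (320,247), midway between the fingers, with the holder straight below. I'll check with depth.

```bash
cat >> h.py <<'E'
def wcloud(d,pos,quat,sub=1):
    m=env.camera_model("wrist");K=np.array(m["camera_matrix"]);X=np.array(m["tool_from_camera"])
    v,u=np.nonzero(d>0);dx=(u-K[0,2]);dy=(v-K[1,2]);r=np.hypot(dx,dy)+1e-9;th=r/K[0,0]
    z=d[v,u];c=np.c_[np.tan(th)*dx/r,np.tan(th)*dy/r,np.ones(len(u))]*z[:,None]
    t=c@X[:3,:3].T+X[:3,3];return np.c_[u,v],Ro.from_quat(quat).apply(t)+pos
E
python3 - <<'E'
from h import *
d=np.load("pics/w1.npy");s=env.sense()
uv,W=wcloud(d,s["tool_pos"],s["ee_rot"])
def sel(u0,u1,v0,v1,z0,z1):return (uv[:,0]>u0)&(uv[:,0]<u1)&(uv[:,1]>v0)&(uv[:,1]<v1)&(W[:,2]>z0)&(W[:,2]<z1)
m=sel(295,345,225,275,95,130);k=W[m];print("knob",rect(k[:,:2]),k[:,2].max(),m.sum(),"expect",H(-80.7,0,86.7))
m=sel(255,390,355,395,40,100);print("bar",rect(W[m,:2]),W[m,2].max(),"expect",H(58,0,33))
m=sel(570,625,150,315,14,26);print("plate",rect(W[m,:2]))
m=sel(590,635,200,245,38,60);print("ball",W[m].mean(0),W[m,2].max())
E
```

```text
knob (array([ 472.5, -166.8]), array([21.6, 31.4]), 76.53) 109.7666722025411 1226 expect [ 466.78738924 -164.264117    101.7       ]
bar (array([ 589.5, -193.7]), array([110.8,  45.3]), 76.55) 79.2442768925525 expect [ 601.89976982 -195.60633475   48.        ]
plate (array([557.4, 134.2]), array([ 74.2, 190. ]), 87.59)
ball [535.48108923 130.60253741  47.00320814] 51.951058973315895
```

Request:
move_arm(
  increments=[
    [-1, 2.5, 40, 0.001, -0.002, -0.013, 1],
    [-1, 2.5, 80, 0.001, -0.002, -0.013, 0.7],
    [-1, 2.5, 108, 0.001, -0.002, -0.013, 0.45],
    [-1, 2.5, 108, 0.001, -0.002, -0.013, 0.35],
    [-1, 2.5, 108, 0.001, -0.002, -0.013, 0.35],
  ],
)

```text
t: 2.78
tool_pos: [468.2, -165.6, 84.5]
ee_rot: [0.114, 0.994, -0.001, 0.002]
ft_force: [-0.4, -0.7, -0.3]
width: 0.35
gripper_force: 0.0
```

Run:
```python
from h import *
s=env.sense();print(s["ft_force"],s["width"]);go(H(-80.7,-.5,52+34.2-19),YH+np.pi)
```

```text
[-0.38145253 -0.66335236 -0.31019781] 0.35012864261558757
shift [1.7 0.5 2.3] rot [-0.001  0.004  0.   ]
```

Request:
move_arm(
  increments=[
    [1.5, 0.5, 2, 0, 0.004, 0, 0.3],
    [1.5, 0.5, 2, 0, 0.004, 0, 0.28],
    [1.5, 0.5, 2, 0, 0.004, 0, 0.26],
    [1.5, 0.5, 2, 0, 0.004, 0, 0.2],
    [1.5, 0.5, 2, 0, 0.004, 0, 0.1],
    [1.5, 0.5, 2, 0, 0.004, 0, 0.1],
  ],
)

```text
t: 3.52
tool_pos: [466.1, -164.3, 81.3]
ee_rot: [0.114, 0.994, -0.0, -0.001]
ft_force: [0.5, 0.5, -0.1]
width: 0.243
gripper_force: 61.1
```

Run:
```python
from h import *
s=env.sense();print(s["ft_force"],s["width"],s["gripper_force"],s["tool_pos"])
# arc: tool x = -holder x, tool z down. from a0 with knob at grasp
a0=0.295
for a in np.linspace(a0,1.72,13):
    dx=-116*(np.cos(a)-np.cos(a0));dz=116*(np.sin(a)-np.sin(a0));print(round(a,2),"[%.1f, 0, %.1f]"%(-dx,-dz))
```

```text
[ 0.51329079  0.49895074 -0.11646082] 0.24305294821591847 61.05224847793579 [ 466.13089053 -164.33181501   81.33040618]
0.3 [0.0, 0, -0.0]
0.41 [-4.8, 0, -12.9]
0.53 [-11.1, 0, -25.2]
0.65 [-18.7, 0, -36.6]
0.77 [-27.7, 0, -47.0]
0.89 [-37.9, 0, -56.3]
1.01 [-49.0, 0, -64.4]
1.13 [-61.1, 0, -71.0]
1.25 [-73.9, 0, -76.2]
1.36 [-87.1, 0, -79.8]
1.48 [-100.8, 0, -81.8]
1.6 [-114.5, 0, -82.2]
1.72 [-128.2, 0, -81.0]
```

Request:
move_arm(
  increments=[
    [-2.3, 0, -6.5, 0, 0, 0, 0.1],
    [-4.8, 0, -12.9, 0, 0, 0, 0.1],
    [-8, 0, -19.2, 0, 0, 0, 0.1],
    [-11.1, 0, -25.2, 0, 0, 0, 0.1],
    [-14.8, 0, -31, 0, 0, 0, 0.1],
    [-18.7, 0, -36.6, 0, 0, 0, 0.1],
    [-23, 0, -42, 0, 0, 0, 0.1],
    [-27.7, 0, -47, 0, 0, 0, 0.1],
  ],
)

```text
t: 4.53
tool_pos: [492.2, -170.3, 128.7]
ee_rot: [0.114, 0.994, -0.0, -0.002]
ft_force: [-6.1, 1.7, 4.7]
width: 0.248
gripper_force: 61.6
```

Request:
move_arm(
  increments=[
    [-3.9, 0, -5.8, 0, 0, 0, 0.1],
    [-9.2, 0, -10.3, 0, 0, 0, 0.1],
    [-14.5, 0, -14.6, 0, 0, 0, 0.1],
    [-20.3, 0, -18.2, 0, 0, 0, 0.1],
    [-26.2, 0, -21.7, 0, 0, 0, 0.1],
    [-32.4, 0, -25, 0, 0, 0, 0.1],
  ],
)

```text
t: 5.28
tool_pos: [524.4, -177.8, 155.2]
ee_rot: [0.114, 0.994, -0.001, -0.001]
ft_force: [-7.2, 2.5, 14.0]
width: 0.246
gripper_force: 63.1
```

Request:
move_arm(
  increments=[
    [0.5, 0, -1.5, 0, 0, 0, 0.1],
    [1, 0, -3, 0, 0, 0, 0.1],
  ],
)

```text
t: 5.52
tool_pos: [524.9, -177.9, 156.3]
ee_rot: [0.114, 0.994, -0.0, 0.0]
ft_force: [1.5, -0.6, -5.3]
width: 0.242
gripper_force: 60.4
```

Request:
move_arm(
  increments=[
    [-4, 0, -1, 0, 0, 0, 0.1],
    [-8.5, 0, -2.9, 0, 0, 0, 0.1],
    [-14, 0, -5, 0, 0, 0, 0.1],
    [-19.5, 0, -6.6, 0, 0, 0, 0.1],
    [-25, 0, -8, 0, 0, 0, 0.1],
    [-30.8, 0, -9.1, 0, 0, 0, 0.1],
  ],
)

```text
t: 6.28
tool_pos: [554.8, -184.8, 166.2]
ee_rot: [0.114, 0.994, -0.001, -0.0]
ft_force: [-1.3, 0.2, 7.0]
width: 0.249
gripper_force: 62.1
```

Request:
move_arm(
  increments=[
    [-5.8, 0, -1.8, 0, 0, 0, 0.1],
    [-11.5, 0, -2.6, 0, 0, 0, 0.1],
    [-17.3, 0, -2.8, 0, 0, 0, 0.1],
    [-23.1, 0, -2.8, 0, 0, 0, 0.1],
    [-28.9, 0, -2.4, 0, 0, 0, 0.1],
    [-33, 0, -2, 0, 0, 0, 0.1],
  ],
)

```text
t: 7.02
tool_pos: [586.5, -192.1, 167.2]
ee_rot: [0.114, 0.994, -0.0, -0.001]
ft_force: [0.1, 1.2, 2.4]
width: 0.244
gripper_force: 61.5
```

Request:
move_arm(
  increments=[
    [0, 0, 0, 0, 0, 0, 0.5],
    [0, 0, 0, 0, 0, 0, 0.7],
    [0, 0, 0, 0, 0, 0, 0.7],
    [0, 0, -35, 0, 0, 0, 0.7],
    [40, 0, -60, 0, 0, 0, 0.7],
    [90, 0, -60, 0, 0, 0, 0.8],
    [120, 0, -60, 0, 0, 0, 0.8],
    [120, 0, -60, 0, 0, 0, 0.8],
  ],
)

```text
t: 8.02
tool_pos: [467.3, -164.2, 227.8]
ee_rot: [0.114, 0.993, -0.0, -0.001]
ft_force: [-0.9, -0.6, 0.5]
width: 0.805
gripper_force: 0.0
```

Run:
```python
from h import *
s=env.sense();p,d=env.snapshot("wrist");cv2.imwrite("pics/w2.png",p[:,:,::-1]);np.save("pics/w2.npy",d)
pt,dt=env.snapshot("top");cv2.imwrite("pics/t2.png",pt[:,:,::-1]);np.save("pics/t2.npy",dt)
print(np.round(s["tool_pos"],1))
uv,W=cloud("top",dt)
def sel(u0,u1,v0,v1,z0,z1):return (uv[:,0]>u0)&(uv[:,0]<u1)&(uv[:,1]>v0)&(uv[:,1]<v1)&(W[:,2]>z0)&(W[:,2]<z1)
uv,W=wcloud(d,s["tool_pos"],s["ee_rot"]);q=(W-O)@Ro.from_euler("z",YH).as_matrix()
b=(abs(q[:,1])<70)&(q[:,0]>-100)&(q[:,0]<80)
m=b&(q[:,2]>30)&(q[:,2]<45)&(q[:,0]<-22);print("tail",rect(q[m,:2]),q[m].min(0),q[m].max(0),np.median(q[m,2]))
m=b&(q[:,2]>30)&(q[:,2]<48)&(q[:,0]>-18)&(q[:,0]<40);print("head",rect(q[m,:2]))
m=b&(q[:,2]>100);print("knob",np.median(q[m],0) if m.any() else 0)
cv2.imwrite("pics/w2t2.png",np.hstack([p[:,:,::-1][150:470,160:480],cv2.resize(pt[:,:,::-1][220:340,330:450],(320,320))]))
```

```text
[ 467.3 -164.2  227.8]
tail (array([-42. ,  -0.5]), array([40. , 27.9]), 0.02) [-62.03461588 -14.38929562  30.02011762] [-22.00368559  13.47673832  41.7276302 ] 39.525193808599305
head (array([10.8, -0.7]), array([44.3, 57.8]), 89.49)
knob [-89.485261    -0.52581643 291.65691692]
```

View pics/w2t2.png

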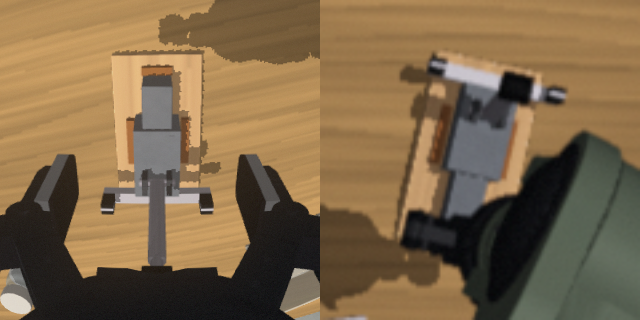

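The handle stands raised past upright and the holder has not shifted: tail centre is at holder (−42, −0.5). Next I grip the tail.

Run:
```python
from h import *
go(H(-42,-.5,5.5),YH+np.pi)
```

```text
shift [-35.8   0.  207.3] rot [-0.001 -0.    -0.   ]
```

Request:
move_arm(
  increments=[
    [-36, 0, 40, 0, 0, 0, 0.8],
    [-36, 0, 95, 0, 0, 0, 0.8],
    [-36, 0, 145, 0, 0, 0, 0.8],
    [-36, 0, 180, 0, 0, 0, 0.8],
    [-36, 0, 198, 0, 0, 0, 0.7],
    [-36, 0, 205, 0, 0, 0, 0.6],
    [-36, 0, 206, 0, 0, 0, 0.5],
    [-36, 0, 206, 0, 0, 0, 0.45],
  ],
)

```text
t: 9.12
tool_pos: [504.7, -173.5, 22.0]
ee_rot: [0.114, 0.994, -0.001, -0.0]
ft_force: [0.1, 0.2, -0.4]
width: 0.452
gripper_force: 0.0
```

Request:
move_arm(
  increments=[
    [-6, 0, 0.5, 0, 0, 0, 0.4],
    [-6, 0, 0.5, 0, 0, 0, 0.36],
    [-6, 0, 0.5, 0, 0, 0, 0.33],
    [-6, 0, 0.5, 0, 0, 0, 0.2],
    [-6, 0, 0.5, 0, 0, 0, 0.0],
    [-6, 0, 0.5, 0, 0, 0, 0.0],
    [-6, 0, 0.5, 0, 0, 0, 0.0],
  ],
)

```text
t: 10.0
tool_pos: [510.0, -174.4, 21.2]
ee_rot: [0.114, 0.994, -0.0, -0.001]
ft_force: [-0.1, 0.8, 5.8]
width: 0.32
gripper_force: 59.8
```

Run:
```python
from h import *
s=env.sense();print(s["tool_pos"],s["ft_force"],s["wrist_torque"],s["width"],s["gripper_force"]);
print((s["tool_pos"]-O)@Ro.from_euler("z",YH).as_matrix())
```

```text
[ 509.95385644 -174.42127772   21.23873705] [-0.08166287  0.80123555  5.80430537] [0.3342186  0.01132749 0.03112127] 0.3198067983208725 59.824013113975525
[-36.35485156  -0.140053     6.23873705]
```

Request:
move_arm(
  increments=[
    [0, 0, -1, 0, 0, 0, 0],
    [0, 0, -3, 0, 0, 0, 0],
    [0, 0, -6, 0, 0, 0, 0],
    [0, 0, -10, 0, 0, 0, 0],
    [0, 0, -15, 0, 0, 0, 0],
    [0, 0, -20, 0, 0, 0, 0],
    [0, 0, -24, 0, 0, 0, 0],
    [0, 0, -25, 0, 0, 0, 0],
  ],
)

```text
t: 11.0
tool_pos: [509.8, -174.5, 46.2]
ee_rot: [0.114, 0.994, -0.0, -0.001]
ft_force: [-0.6, 0.8, -8.3]
width: 0.326
gripper_force: 60.1
```

```bash
cat >> h.py <<'E'
def tilt(name):  # holder surfaces in tool frame from the wrist camera
    s=env.sense();p,d=env.snapshot("wrist");cv2.imwrite(f"pics/{name}.png",p[:,:,::-1])
    uv,q=wcloud(d,np.zeros(3),[0,0,0,1])  # tool frame; holder x = -tool x
    for lab,a,b in(("tail",(uv[:,0]>302)&(uv[:,0]<333),(q[:,0]>14)&(q[:,0]<24)),("head",1,(q[:,0]>-40)&(q[:,0]<-20)&(abs(q[:,1])<20)&(abs(q[:,1])>8))):
        m=a&b&(q[:,2]>-70)&(q[:,2]<10)
        if m.sum()>20:
            A=np.c_[q[m][:,:2],np.ones(m.sum())];z=q[m][:,2];k=np.ones(len(z),bool)
            for _ in range(6):
                c=np.linalg.lstsq(A[k],z[k],rcond=None)[0];r=abs(A@c-z);k=r<max(1,2*np.median(r))
            print(lab,m.sum(),k.sum(),"slopes dz/dx,dz/dy",np.round(c[:2],3),"z",np.median(z),"xmax",q[m][:,0].max())
    return p,d,s,uv,q
E
python3 - <<'E'
from h import *
p,d,s,uv,q=tilt("w3");np.save("pics/w3.npy",d);print(s["ft_force"],s["wrist_torque"],s["tool_pos"],s["gripper_force"])
E
```

```text
tail 787 732 slopes dz/dx,dz/dy [-0.012 -0.001] z -33.445514854985575 xmax 23.973092922351796Traceback (most recent call last):
  File "<stdin>", line 2, in <module>
  File "h.py", line 29, in tilt
    A=np.c_[q[m][:,:2],np.ones(m.sum())];z=q[m][:,2];k=np.ones(len(z),bool)
      ~~~~~^^^^^^^^^^^^^^^^^^^^^^^^^^^^^
    res = self.concatenate(tuple(objs), axis=axis)
ValueError: all the input array dimensions except for the concatenation axis must match exactly, but along dimension 0, the array at index 0 has size 305972 and the array at index 1 has size 618
```

View pics/w3.png

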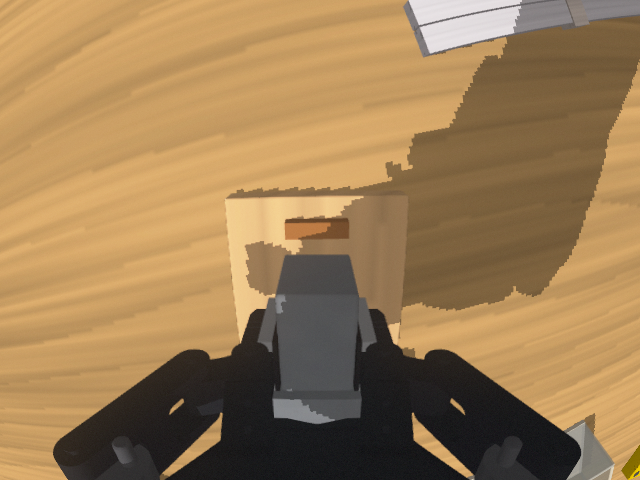

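The wrist view shows the holder gripped and clear of the rest, with the tail level (slope ≈ −0.01) and wrist load of about 8 N. I'll refine the ball and carry it over.

```bash
cat >> h.py <<'E'
YP=np.radians(-1.99);B=np.array([535.2,136.7])
def P(x,y,z,b=None): # world of TCP so that the socket stands at plate-frame offset x,y from ball estimate, underside z above plate top
    return np.r_[B,20]+Ro.from_euler("z",YP).apply([x-36.35,y,z+6.24])
def rel(): # where socket is: offset from ball estimate (plate frame), height of underside
    s=env.sense();R=Ro.from_euler("z",YP).as_matrix();v=(s["tool_pos"]-np.r_[B,20])@R-[-36.35,0,6.24]
    print("socket rel",np.round(v,2),"F",np.round(s["ft_force"],1),"T",np.round(s["wrist_torque"],2),"grip",round(s["gripper_force"],1),"t",round(s["t"],2))
E
python3 - <<'E'
from h import *
for n in("top0","t2"):
    d=np.load(f"pics/{n}.npy");uv,W=cloud("top",d);b=np.hypot(W[:,0]-535.2,W[:,1]-136.7)<25
    m=b&(W[:,2]>48.5);print(n,m.sum(),W[m].mean(0),rect(W[m,:2]))
    v,u=uv[m,1],uv[m,0]
    m=(abs(W[:,0]-555)<110)&(abs(W[:,1]-136)<50)&(abs(W[:,2]-20)<4);print(rect(W[m,:2]))
d=np.load("pics/side0.npy");uv,W=cloud("side",d);b=np.hypot(W[:,0]-535.2,W[:,1]-136.7)<25
m=b&(W[:,2]>48.5);print("side",m.sum(),W[m].mean(0),rect(W[m,:2]))
m=(abs(W[:,0]-555)<110)&(abs(W[:,1]-136)<50)&(abs(W[:,2]-20)<4);print(rect(W[m,:2]))
go(P(0,0,65),YP+np.pi)
E
```

```text
top0 57 [535.33733021 136.41449804  51.07813991] (array([534.7, 136.9]), array([20.2, 20.4]), 17.71)
(array([555. , 136.1]), array([ 70.4, 190. ]), 88.18)
t2 57 [535.26844739 136.47351543  50.84363115] (array([535.6, 135.7]), array([20.5, 23.4]), 38.41)
(array([555. , 136.1]), array([ 70.6, 189.8]), 88.2)
side 67 [534.78527803 135.46061385  50.57887132] (array([534.8, 135.6]), array([21.3, 19.6]), 70.46)
(array([555. , 136.8]), array([ 74., 190.]), 87.89)
shift [ 81.2 301.9 -45.3] rot [-0.001 -0.002 -0.193]
```

Request:
move_arm(
  increments=[
    [0, 0, -10, 0, 0, 0, 0],
    [0, 0, -25, 0, 0, 0, 0],
    [2, 8, -38, 0, 0, 0, 0],
    [7, 25, -45, 0, 0, -0.01, 0],
    [13, 50, -45, 0, 0, -0.03, 0],
    [20, 78, -45, 0, 0, -0.05, 0],
    [28, 108, -45, 0, 0, -0.07, 0],
    [36, 138, -45, 0, 0, -0.09, 0],
  ],
)

```text
t: 12.05
tool_pos: [505.1, -29.5, 91.0]
ee_rot: [0.068, 0.998, 0.0, -0.001]
ft_force: [0.8, 0.1, -7.7]
width: 0.316
gripper_force: 60.1
```

Request:
move_arm(
  increments=[
    [8, 30, 0, 0, 0, -0.02, 0],
    [16, 60, 0, 0, 0, -0.04, 0],
    [24, 90, 0, 0, 0, -0.06, 0],
    [31, 117, 0, 0, 0, -0.08, 0],
    [37, 138, 0, 0, 0, -0.09, 0],
    [40, 148, 0, 0, 0, -0.1, 0],
    [41, 151, 0, 0, 0, -0.103, 0],
    [41, 152, 0, 0, 0, -0.103, 0],
  ],
)

```text
t: 13.05
tool_pos: [486.1, 124.1, 90.7]
ee_rot: [0.018, 1.0, -0.0, -0.001]
ft_force: [0.4, 0.5, -9.0]
width: 0.319
gripper_force: 60.2
```

Run:
```python
from h import *
rel();go(P(0,0,35),YP+np.pi);p,d,s,uv,q=None,None,None,None,None
s=env.sense();p,d=env.snapshot("wrist");cv2.imwrite("pics/w4.png",p[:,:,::-1])
uv,q=wcloud(d,np.zeros(3),[0,0,0,1])
m=(uv[:,0]>302)&(uv[:,0]<333)&(q[:,0]>14)&(q[:,0]<24)&(q[:,2]>-70)&(q[:,2]<10)
print("tail slope",np.polyfit(q[m,0],q[m,2],1))
W=Ro.from_quat(s["ee_rot"]).apply(q)+s["tool_pos"]
m=(abs(W[:,0]-500)<60)&(abs(W[:,1]-136)<60)&(abs(W[:,2]-20)<5);print("plate",m.sum(),rect(W[m,:2]))
p,d=env.snapshot("side");cv2.imwrite("pics/s4.png",cv2.resize(p[120:300,180:420,::-1],None,fx=3,fy=3))
```

```text
socket rel [-12.32 -14.31  64.51] F [ 0.4  0.5 -9. ] T [0.   0.39 0.03] grip 60.2 t 13.05
shift [-12.4  14.3  29.5] rot [-0.001 -0.002 -0.   ]
tail slope [ 8.68501704e-03 -3.35901220e+01]
plate 6573 (array([501.8, 137.4]), array([70.1, 81.5]), 88.25)
```

View pics/s4.png

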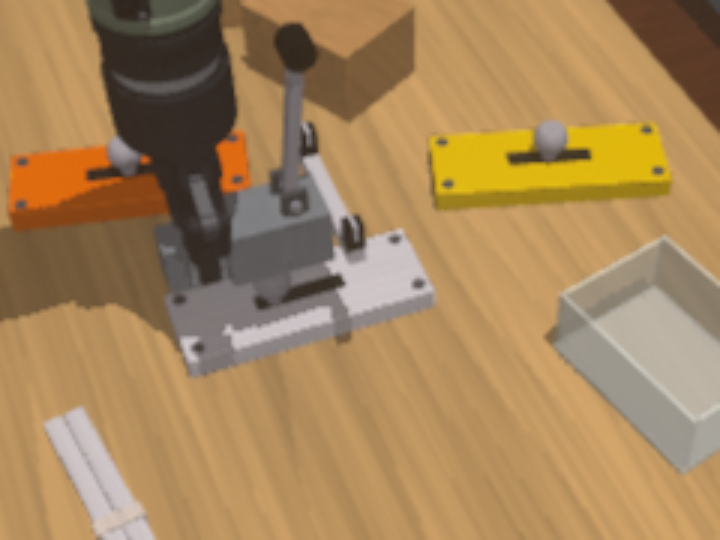

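The side view shows the holder level over the plate with its handle upright. I shift it over the ball, then feel downwards.

Request:
move_arm(
  increments=[
    [-4, 5, 5, 0, 0, 0, 0],
    [-9, 10, 12, 0, 0, 0, 0],
    [-12.4, 14, 18, 0, 0, 0, 0],
    [-12.4, 14, 23, 0, 0, 0, 0],
    [-12.4, 14, 27, 0, 0, 0, 0],
    [-12.4, 14, 29.5, 0, 0, 0, 0],
    [-12.4, 14, 29.5, 0, 0, 0, 0],
  ],
)

```text
t: 14.02
tool_pos: [498.7, 137.8, 61.0]
ee_rot: [0.017, 1.0, -0.0, -0.001]
ft_force: [-0.7, -0.4, -7.7]
width: 0.321
gripper_force: 60.2
```

Run:
```python
from h import *
rel();go(P(0,0.2,28),YP+np.pi)
```

```text
socket rel [-0.13 -0.19 34.78] F [-0.7 -0.4 -7.7] T [0.01 0.36 0.09] grip 60.2 t 14.03
shift [-0.1  0.4  6.8] rot [-0.001 -0.003 -0.   ]
```

Request:
move_arm(
  increments=[
    [0, 0, 1, 0, 0, 0, 0],
    [0, 0, 2, 0, 0, 0, 0],
    [0, 0, 3.2, 0, 0, 0, 0],
    [0, 0, 4.4, 0, 0, 0, 0],
    [0, 0, 5.6, 0, 0, 0, 0],
    [0, 0, 6.8, 0, 0, 0, 0],
    [0, 0, 8, 0, 0, 0, 0],
    [0, 0, 8, 0, 0, 0, 0],
  ],
)

```text
t: 15.02
tool_pos: [498.8, 137.9, 53.0]
ee_rot: [0.017, 1.0, -0.0, -0.001]
ft_force: [0.1, -0.7, -8.6]
width: 0.321
gripper_force: 60.2
```

Run:
```python
from h import *
rel()
```

```text
socket rel [-0.05 -0.11 26.77] F [ 0.1 -0.7 -8.6] T [-0.01  0.36 -0.02] grip 60.2 t 15.03
```

No contact, and the underside is already below the ball's top, so the socket is starting over it. I keep descending slowly.

Request:
move_arm(
  increments=[
    [0, 0, 1.2, 0, 0, 0, 0],
    [0, 0, 2.4, 0, 0, 0, 0],
    [0, 0, 3.6, 0, 0, 0, 0],
    [0, 0, 4.8, 0, 0, 0, 0],
    [0, 0, 6, 0, 0, 0, 0],
    [0, 0, 7.2, 0, 0, 0, 0],
    [0, 0, 8.4, 0, 0, 0, 0],
    [0, 0, 8.4, 0, 0, 0, 0],
  ],
)

```text
t: 16.02
tool_pos: [498.8, 137.9, 44.6]
ee_rot: [0.017, 1.0, -0.0, -0.001]
ft_force: [-0.5, -0.4, -7.4]
width: 0.317
gripper_force: 60.2
```

Run:
```python
from h import *
rel()
```

```text
socket rel [-0.07 -0.11 18.38] F [-0.5 -0.4 -7.4] T [0.   0.38 0.05] grip 60.2 t 16.02
```

Past the widest part with no side force. I continue down to 4 mm, then land gently.

Request:
move_arm(
  increments=[
    [0, 0, 2, 0, 0, 0, 0],
    [0, 0, 4, 0, 0, 0, 0],
    [0, 0, 6, 0, 0, 0, 0],
    [0, 0, 8, 0, 0, 0, 0],
    [0, 0, 10, 0, 0, 0, 0],
    [0, 0, 12, 0, 0, 0, 0],
    [0, 0, 13.5, 0, 0, 0, 0],
    [0, 0, 14.5, 0, 0, 0, 0],
  ],
)

```text
t: 17.02
tool_pos: [498.9, 137.8, 30.2]
ee_rot: [0.017, 1.0, -0.0, -0.001]
ft_force: [-0.2, 0.1, -8.6]
width: 0.319
gripper_force: 60.2
```

Run:
```python
from h import *
rel();go(P(0,0,0),YP+np.pi)
```

```text
socket rel [ 0.   -0.12  3.91] F [-0.2  0.1 -8.6] T [-0.02  0.31  0.02] grip 60.2 t 17.02
shift [-0.   0.1  3.9] rot [-0.001 -0.002 -0.   ]
```

Request:
move_arm(
  increments=[
    [0, 0, 0.8, 0, 0, 0, 0],
    [0, 0, 1.6, 0, 0, 0, 0],
    [0, 0, 2.4, 0, 0, 0, 0],
    [0, 0, 3.2, 0, 0, 0, 0],
    [0, 0, 3.9, 0, 0, 0, 0],
    [0, 0, 4.4, 0, 0, 0, 0],
    [0, 0, 4.4, 0, 0, 0, 0],
  ],
)

```text
t: 17.9
tool_pos: [498.7, 137.8, 26.3]
ee_rot: [0.017, 1.0, -0.0, -0.001]
ft_force: [-5.0, -0.8, 0.4]
width: 0.318
gripper_force: 61.4
```

Run:
```python
from h import *
rel()
```

```text
socket rel [-0.13 -0.13  0.01] F [-5.  -0.8  0.4] T [-0.07  0.72 -0.03] grip 61.4 t 17.9
```

Weight is now carried by the plate at height 0.0. I release and withdraw, then look.

Request:
move_arm(
  increments=[
    [0, 0, 0, 0, 0, 0, 0.4],
    [0, 0, 0, 0, 0, 0, 0.6],
    [0, 0, 0, 0, 0, 0, 0.75],
    [0, 0, -20, 0, 0, 0, 0.75],
    [0, 0, -70, 0, 0, 0, 0.75],
    [15, 0, -130, 0, 0, 0, 0.75],
    [50, 0, -190, 0, 0, 0, 0.75],
    [50, 0, -200, 0, 0, 0, 0.75],
  ],
)

```text
t: 18.9
tool_pos: [449.6, 140.1, 229.7]
ee_rot: [0.017, 1.0, 0.0, 0.002]
ft_force: [-0.0, 0.0, -0.5]
width: 0.746
gripper_force: 0.0
```

```bash
cat >> h.py <<'E'
def look(name):
    s=env.sense();p,d=env.snapshot("wrist")
    uv,W=wcloud(d,s["tool_pos"],s["ee_rot"]);q=(W-np.r_[B,20])@Ro.from_euler("z",YP).as_matrix()
    b=(abs(q[:,1])<24)&(uv[:,1]<440)
    m=b&(q[:,2]>33)&(q[:,2]<48)&(q[:,0]<-22)&(q[:,0]>-66);A=np.c_[q[m][:,:2],np.ones(m.sum())];c=np.linalg.lstsq(A,q[m][:,2],rcond=None)[0]
    print("tail",rect(q[m,:2]),"slope",c)
    m=b&(q[:,2]>36)&(q[:,2]<50)&(q[:,0]>-18)&(q[:,0]<15)&(abs(q[:,1])<22);print("head",m.sum(),q[m][:,1].min(),q[m][:,1].max(),np.median(q[m][:,2]))
    m=(abs(q[:,1])<34)&(abs(q[:,2])<4)&(q[:,0]<-30)&(q[:,0]>-80);print("plate z",np.median(q[m][:,2]))
    sp,_=env.snapshot("side");cv2.imwrite(f"pics/{name}.png",np.hstack([cv2.resize(p[100:460,140:500,::-1],(400,400)),cv2.resize(sp[100:280,200:380,::-1],(400,400))]))
E
python3 - <<'E'
from h import *
print(env.sense()["tool_pos"]);look("l5")
E
```

```text
[449.60946477 140.06485757 229.74576041]
tail (array([-42.1,  -1.4]), array([28.7, 40.1]), 89.68) slope [2.49028936e-02 4.51236587e-03 4.05714624e+01]
head 1410 -21.955238887168328 20.538373599020773 43.743656557262725
plate z -0.31739904541882424
```

View pics/l5.png

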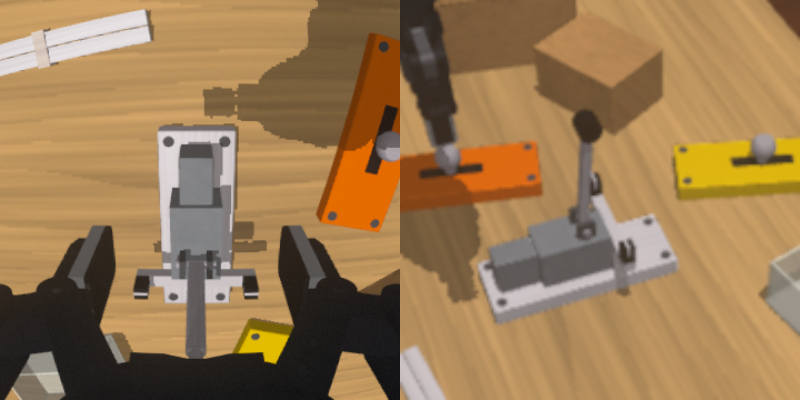

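The holder is seated flush and lined up with the plate, handle up. Next I grip the knob again and bring it down along its arc.

Run:
```python
from h import *
w=np.r_[B,20]+Ro.from_euler("z",YP).apply([42,-.3,152.5]);print(w);go(w,YP+np.pi)
```

```text
[577.1642524  134.94172801 172.5       ]
shift [-126.5   -0.8   56.5] rot [0.    0.003 0.   ]
```

Request:
move_arm(
  increments=[
    [-40, -0.8, -2, 0, 0.003, 0, 0.7],
    [-90, -0.8, -2, 0, 0.003, 0, 0.7],
    [-126.5, -0.8, 0, 0, 0.003, 0, 0.6],
    [-126.5, -0.8, 25, 0, 0.003, 0, 0.5],
    [-126.5, -0.8, 56, 0, 0.003, 0, 0.4],
    [-126.5, -0.8, 56, 0, 0.003, 0, 0.33],
    [-126.5, -0.8, 56, 0, 0.003, 0, 0.2],
    [-126.5, -0.8, 56, 0, 0.003, 0, 0.1],
  ],
)

```text
t: 20.0
tool_pos: [575.2, 134.4, 169.6]
ee_rot: [0.017, 1.0, -0.0, -0.003]
ft_force: [0.0, -0.5, -6.8]
width: 0.247
gripper_force: 62.0
```

Request:
move_arm(
  increments=[
    [0, 0, 0, 0, 0, 0, 0.1],
    [0, 0, 0, 0, 0, 0, 0.1],
  ],
)

```text
t: 20.25
tool_pos: [575.5, 134.5, 169.8]
ee_rot: [0.017, 1.0, -0.0, -0.003]
ft_force: [-0.7, -0.5, -6.5]
width: 0.244
gripper_force: 62.0
```

Run:
```python
from h import *
s=env.sense();print(s["ft_force"],s["width"],s["gripper_force"]);print((s["tool_pos"]-np.r_[B,20])@Ro.from_euler("z",YP).as_matrix())
a0=1.675
for a in list(np.arange(1.6,0,-.1))+[.05,0]:
    print(round(a,2),"[%.1f, 0, %.1f]"%(116*(np.cos(a)-np.cos(a0)),-116*(np.sin(a)-np.sin(a0))))
```

```text
[-0.71833939 -0.46704855 -6.50253126] 0.24421068100498883 61.995216608047485
[ 40.34158282  -0.83902005 149.82717066]
1.6 [8.7, 0, -0.6]
1.5 [20.3, 0, -0.3]
1.4 [31.8, 0, 1.1]
1.3 [43.1, 0, 3.6]
1.2 [54.1, 0, 7.3]
1.1 [64.7, 0, 12.0]
1.0 [74.7, 0, 17.8]
0.9 [84.2, 0, 24.5]
0.8 [92.9, 0, 32.2]
0.7 [100.8, 0, 40.6]
0.6 [107.8, 0, 49.9]
0.5 [113.9, 0, 59.8]
0.4 [118.9, 0, 70.2]
0.3 [122.9, 0, 81.1]
0.2 [125.8, 0, 92.3]
0.1 [127.5, 0, 103.8]
0.05 [127.9, 0, 109.6]
0 [128.1, 0, 115.4]
```

Request:
move_arm(
  increments=[
    [3, 0, 0.6, 0, 0, 0, 0.1],
    [8.7, 0, 0.4, 0, 0, 0, 0.1],
    [14.5, 0, 0.3, 0, 0, 0, 0.1],
    [20.3, 0, 0.6, 0, 0, 0, 0.1],
    [26, 0, 1.2, 0, 0, 0, 0.1],
    [31.8, 0, 2, 0, 0, 0, 0.1],
    [37.5, 0, 3.1, 0, 0, 0, 0.1],
    [43.1, 0, 4.5, 0, 0, 0, 0.1],
  ],
)

```text
t: 21.25
tool_pos: [532.4, 136.0, 165.5]
ee_rot: [0.017, 1.0, -0.0, -0.002]
ft_force: [1.4, -0.4, -4.3]
width: 0.242
gripper_force: 62.4
```

Request:
move_arm(
  increments=[
    [5.5, 0, 2.4, 0, 0, 0, 0.1],
    [11, 0, 4.4, 0, 0, 0, 0.1],
    [16.4, 0, 6.6, 0, 0, 0, 0.1],
    [21.6, 0, 9.1, 0, 0, 0, 0.1],
    [26.7, 0, 11.9, 0, 0, 0, 0.1],
    [31.6, 0, 14.9, 0, 0, 0, 0.1],
    [36.5, 0, 18.1, 0, 0, 0, 0.1],
    [41.1, 0, 21.6, 0, 0, 0, 0.1],
  ],
)

```text
t: 22.25
tool_pos: [491.2, 137.4, 143.9]
ee_rot: [0.017, 1.0, -0.0, -0.002]
ft_force: [3.1, -0.4, -2.7]
width: 0.246
gripper_force: 62.6
```

Request:
move_arm(
  increments=[
    [4, 0, 4.1, 0, 0, 0, 0.1],
    [8.2, 0, 8, 0, 0, 0, 0.1],
    [12.3, 0, 12.1, 0, 0, 0, 0.1],
    [16, 0, 16.4, 0, 0, 0, 0.1],
    [19.6, 0, 21, 0, 0, 0, 0.1],
    [23, 0, 25.7, 0, 0, 0, 0.1],
    [26.1, 0, 30.6, 0, 0, 0, 0.1],
    [29.1, 0, 35.6, 0, 0, 0, 0.1],
  ],
)

```text
t: 23.25
tool_pos: [461.1, 138.5, 108.0]
ee_rot: [0.017, 1.0, -0.0, -0.003]
ft_force: [-4.3, 2.0, 3.1]
width: 0.243
gripper_force: 63.5
```

Request:
move_arm(
  increments=[
    [3.2, 0, 5, 0, 0, 0, 0.1],
    [5.5, 0, 10.2, 0, 0, 0, 0.1],
    [7.7, 0, 15.5, 0, 0, 0, 0.1],
    [9.6, 0, 21, 0, 0, 0, 0.1],
    [11.1, 0, 26.5, 0, 0, 0, 0.1],
    [12.5, 0, 32.2, 0, 0, 0, 0.1],
    [13.5, 0, 37.5, 0, 0, 0, 0.1],
  ],
)

```text
t: 24.12
tool_pos: [448.4, 138.8, 70.7]
ee_rot: [0.017, 1.0, -0.0, -0.002]
ft_force: [-1.6, 2.1, 1.0]
width: 0.245
gripper_force: 63.2
```

Run:
```python
from h import *
s=env.sense();print((s["tool_pos"]-np.r_[B,20])@Ro.from_euler("z",YP).as_matrix(),s["wrist_torque"])
```

```text
[-86.79924816  -0.87931051  50.72994947] [0.38211169 0.48237167 0.09991605]
```

Request:
move_arm(
  increments=[
    [0.5, 0, 4, 0, 0, 0, 0.1],
    [0.7, 0, 8, 0, 0, 0, 0.1],
    [0.9, 0, 11, 0, 0, 0, 0.1],
    [0.9, 0, 13, 0, 0, 0, 0.1],
    [0.9, 0, 14.5, 0, 0, 0, 0.1],
    [0.9, 0, 16, 0, 0, 0, 0.1],
  ],
)

```text
t: 24.88
tool_pos: [447.1, 138.8, 55.0]
ee_rot: [0.017, 1.0, -0.0, -0.003]
ft_force: [-3.8, 2.7, 1.2]
width: 0.246
gripper_force: 63.1
```

Request:
move_arm(
  increments=[
    [-0.3, 0, 1, 0, 0, 0, 0.1],
    [-0.3, 0, 2, 0, 0, 0, 0.1],
    [-0.3, 0, 3, 0, 0, 0, 0.1],
    [-0.3, 0, 4, 0, 0, 0, 0.1],
    [-0.3, 0, 4, 0, 0, 0, 0.1],
  ],
)

```text
t: 25.5
tool_pos: [447.3, 138.8, 51.9]
ee_rot: [0.017, 1.0, -0.0, -0.003]
ft_force: [-7.2, 1.4, 11.3]
width: 0.245
gripper_force: 64.5
```

Request:
move_arm(
  increments=[
    [-0.5, 0, 1, 0, 0, 0, 0.1],
    [-0.5, 0, 1.8, 0, 0, 0, 0.1],
    [-0.5, 0, 1.8, 0, 0, 0, 0.1],
  ],
)

```text
t: 25.88
tool_pos: [447.4, 138.9, 51.2]
ee_rot: [0.017, 1.0, -0.0, -0.003]
ft_force: [-12.7, 0.9, 25.2]
width: 0.242
gripper_force: 66.4
```

A firm stop. I relax, let go, withdraw upward and check.

Request:
move_arm(
  increments=[
    [0.3, 0, -2.5, 0, 0, 0, 0.1],
    [0.3, 0, -2.5, 0, 0, 0, 0.4],
    [0.3, 0, -2.5, 0, 0, 0, 0.6],
    [0.3, 0, -2.5, 0, 0, 0, 0.7],
    [0.3, 0, -20, 0, 0, 0, 0.7],
    [0.3, 0, -70, 0, 0, 0, 0.7],
    [0.3, 0, -120, 0, 0, 0, 0.7],
    [0.3, 0, -150, 0, 0, 0, 0.7],
  ],
)

```text
t: 26.88
tool_pos: [449.9, 138.9, 201.8]
ee_rot: [0.018, 1.0, -0.0, -0.001]
ft_force: [1.0, -0.5, -0.4]
width: 0.699
gripper_force: 0.0
```

Run:
```python
from h import *
s=env.sense();p,d=env.snapshot("wrist")
uv,W=wcloud(d,s["tool_pos"],s["ee_rot"]);q=(W-np.r_[B,20])@Ro.from_euler("z",YP).as_matrix()
k=(abs(q[:,1])<14)&(q[:,0]>-100)&(q[:,0]<-74)&(q[:,2]>30);print("knob top z",np.percentile(q[k][:,2],98),"mean xy",q[k].mean(0))
m=(abs(q[:,1])<6)&(q[:,2]>45)&(q[:,0]>-72)&(q[:,0]<0);print("handle slope",np.polyfit(q[m,0],q[m,2],1),m.sum())
for a,b in((-45,-22),):
    m=(abs(q[:,1])<16)&(abs(q[:,1])>8)&(q[:,0]>-60)&(q[:,0]<-22)&(q[:,2]>34)&(q[:,2]<45);print("tail",np.polyfit(q[m,0],q[m,2],1),m.sum())
sp,sd=env.snapshot("side");cv2.imwrite("pics/l6.png",np.hstack([cv2.resize(p[100:460,140:500,::-1],(400,400)),cv2.resize(sp[100:280,200:380,::-1],(400,400))]))
```

```text
knob top z 274.54016449829595 mean xy [-93.37769893  -1.10773505 241.17336166]
handle slope [5.59029071e-03 5.62170940e+01] 1128
tail [1.46994168e-02 4.01630629e+01] 533
```

View pics/l6.png

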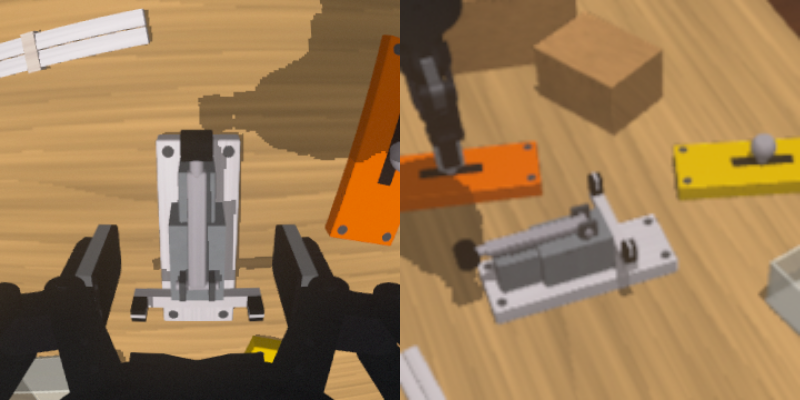

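The handle lies flat: its bar top is level at 56 mm, as expected at angle 0, the holder is flush, and the gripper is clear. Handing in.

```bash
python3 -c "
from plant import env
print(env.close_job())"
```

```text
the job is handed in; nothing more can be done
None
```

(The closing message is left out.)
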